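# Bolt the provisions chest shut

### The job

Lock the wooden chest's lid with the barrel bolt on its top: slide the bolt across to the right through the keeper, then turn its handle fully down into the notch of the brass catch on the front. The notch's exact place has to be felt for: rest the handle only lightly on the sprung catch, never force it, and leave the other things alone.

Things in the scene. Friction and masses are not known exactly. Their poses are not given: they have to be found in the camera images.
- chest: closed wooden chest, 160 (x) x 240 (y) x 85 mm, it cannot be moved; origin at the centre of its underside, x from its front face to its back, y to its left (hinge side), z up. On its top near the front edge lies a steel barrel bolt: the rod (12 mm thick) runs along the chest's y axis at x = -50, z = 103 mm, in straps that reach z = 114 mm
- catch_edge (a point): nominal middle of the catch's upper edge, fixed to the chest at x = -86.5, y = -10, z = 116 mm. The catch is a brass comb, 5 mm thick, on the chest's front; its edge runs along y under the handle's whole travel, with one notch 10.5 mm wide, 22 mm deep. The catch is adjustable: the handle meets the notch at a bolt travel anywhere from 31 to 57 mm, not known beforehand
- catch (a joint): how far the sprung catch is pressed down, in m: 0 free, at most 0.008; it takes about 4 N per mm. Off the notch the handle lands on the catch's edge at about 1.13 rad: more than 25 N on the catch (6 mm, about 14 N at the knob) is forcing it. Pressed with 3 to 6 N at the knob, the handle slides along the edge and drops when over the notch
- knob (a point): centre of the black ball knob, 18 mm across, at the end of the bolt's handle: a square steel arm, 7 x 7 mm, standing square on the rod; the knob's centre lies 64 mm from the rod's axis
- bolt (a joint): travel of the bolt in m: 0 open (handle 34 mm left of the chest's middle, y = +0.034), growing as it slides along the chest's -y, at most 0.064; at 0.028 and more its end is through the keeper. Slides with about 1.5 N of friction
- handle (a joint): angle of the handle about the rod in rad: 0 upright, growing as it turns down to the front (chest's -x), 1.57 level to the front; stops at -0.35 and 1.60. It stays where it is left
- bolt_arm: the handle's arm with its ball knob, turning and sliding with the bolt; origin on the rod's axis at the handle, z along the arm to the knob, y along the rod
- bottle_opener: hand bottle opener with dark blue grip, 174 x 41 x 20 mm, lying along the back of the chest's lid; origin at the centre of its underside; a bystander
- pepper_mill: wooden pepper mill, 58 mm across, 170 mm high, behind the chest at the back of the range; origin at the centre of its underside; a bystander
- salt_shaker: glass salt shaker, 44 mm across, 90 mm high, at the back of the range; origin at the centre of its underside; a bystander
- honey_jar: honey jar with dark lid, 65 mm across, 86 mm high, at the back of the range; origin at the centre of its underside; a bystander
- mug_cream: two-tone mug, 90 x 122 x 105 mm, right of the chest; origin at the centre of its underside; a bystander

How it is judged:
On the way, in this order (a step that is already met when the one before it is completed fails the run):
1. the bolt is slid across through the keeper (travel over 28 mm) with its handle still up out of the notch (below 1.35 rad) (value of joint bolt above 0.028 m and value of joint handle below 1.35 rad), for 0.1 s.
2. the handle is turned down into the notch (over 1.40 rad) (value of joint bolt above 0.028 m and value of joint handle above 1.4 rad), for 0.2 s.
At the end, for the whole second after the job is handed in: the bolt is through the keeper (travel over 28 mm) and its handle lies down in the notch (over 1.40 rad, that is level within 10 degrees or lower) (all of step 2); the robot touches nothing.
It fails at once if the handle is forced onto the catch or against the notch's sides with more than 25 N (contact force between bolt_arm and chest above 25 N).
It fails at once if a bystander (bottle opener, pepper mill, salt shaker, honey jar, mug) is moved by more than 30 mm (distance of any of bottle_opener, pepper_mill, salt_shaker, honey_jar, mug_cream from where it was at the start of the episode above 0.03 m).
It also fails if it takes over 64 s, if anything falls off the work surface, if the arm or the gripper's body presses on something with over 40 N, if the wrist force passes 120 N, or if a joint passes its speed limit or range.

### The arm

A 6-joint arm with a two-finger parallel gripper is mounted at the origin on a cart in front of the work surface, level with it; the furniture and walls round the work are solid. World frame = base frame: x ahead of the robot, y to its left, z up, the work surface at z = 0. Lengths are in m, angles in rad, forces in N, time in s.
With the tool pointing down it reaches from about 0.35 to 0.775 m from the base axis. Payload 7.3 kg.
Tool frame: the origin (TCP) lies at the very end of the fingers, on their centre line; the grasp point (between the pads) lies 19 mm behind it; z points along the fingers, y is the direction in which the jaws open and shut (so a half turn about z gives the same grasp; the last joint's range is limited). The gripper opens to 92 mm and grips with 3 to 60 N. Pads are 19 mm wide; open, the fingers measure 130 mm over their backs; the gripper's body (75 mm by 190 mm) begins 47 mm behind the grasp point.
Start: joints at [0.961, 0.342, 1.524, -0, 1.275, -0.146], TCP at [0.235, 0.47, 0.227] pointing down, gripper open.
Joint ranges: [-2.53, 2.53], [-0.77, 2.02], [0.04, 2.7], [-1, 4.14], [0.28, 2.66], [-3.11, 3.11]. Speed limits (rad/s): [2.57, 2.57, 3.14, 3.14, 3.14, 3.14].

### API

Orientations are given as [roll, pitch, yaw] about the fixed x, y, z axes, in that order (R = Rz(yaw) Ry(pitch) Rx(roll)).
In Python, from cell import robot gives the robot as it stands.
- The arm moves only by the shell command python3 -m pendant 'ROWS' [OPENING] [FORCE]. ROWS is JSON, a list of rows, each a list of 2 entries, a list of its own where there are three numbers: the shift along the tool's x, y, z in mm, then the turn about the tool's z in degrees. In form: [[[x, y, z], turn], ...]. A call has 1 to 10 rows; each row is the pose to reach, as a shift and turn from the pose measured when the call began, along the tool's axes at that moment; what a row does not reach only later rows make up. A row lasts 1/12 s, in which the tool goes at most 41.7 mm and 7.16 degrees, less where a joint would pass 70% of its speed; a pose out of reach is approached as far as the arm can. A call with a gripper value outside its range is refused whole. OPENING is the opening, from 0 (shut) to 1 (fully open), set as the call begins (- or left out, the last holds). The fingers move at their own pace and stop on an object; FORCE is the grip in N (left out, the last holds). Time passes only in rows, so rows that repeat a pose let the fingers close. It gives the time, the measured TCP pose, the force and the opening at its end, in the units of the state.
- robot.observe(): the state, without advancing time (a new reading comes with each control period).
- robot.read_camera(name): name is "scene" or "top" or "wrist"; returns the picture (400x640x3 uint8, red, green, blue); there is no depth.
- robot.calibration(name): a dict with "vfov" (degrees; the focal length in pixels is half the picture's height over the tangent of half this angle, whatever the lens; pixels are square), "cx", "cy" (the principal point, pixels), "k1" (the pictures are not rectified: a ray, as slopes to the right and down, at radius r is drawn at 1 + k1 r^2 times it, then the intrinsics apply), "rvec" (rotation vector, rad) and "tvec" (3), from world to camera coordinates, as OpenCV has them. Camera axes: x right, y down, z forward; pixel columns grow to the right and rows downward; lengths in m; the calibration is good to about 2 mm. A picture is of the moment at which its call begins: read the wrist's pose just before it. calibration takes no time and is no camera call; for the wrist camera it gives the pose at the moment of the call.
- robot.hand_in(): hands the job in, once; it reports no verdict.
Trained networks look in the newest picture that a camera, given by its name, has taken for a name from the list of things; names that differ only in an ending like _2 or _b are one class to them, and where a whole thing is asked for, a point or a joint stands for the part that bears it (a point fixed in the world has none). Each returns a list of dicts, best first, with "p" (0 to 1); they miss things now and then, are a little off and sometimes report something else, mostly with a low value. They report only what shows in the picture. A call takes as long as a camera call.
- robot.find_in(camera, query): "xy" ([column, row] as shares, 0 to 1, of the picture: columns of its width, rows of its height, amid what is visible of it).
The state is a dict: "time": time; "qpos": joint angles; "qvel": joint speeds; "joint_efforts": joint torques, N m; "tool_pos": TCP position; "tool_rot": TCP orientation; "contact_force": force on the tool from outside, world axes, zero at the start; "torque": the same for the moment, N m; "opening": finger opening in m.
Only numpy, scipy, OpenCV 4.12 (cv2) and the standard library are available. Lean on these libraries where they do the work, as an engineer would, in place of code of your own. Each camera call takes 0.05 s, during which the arm holds its last target.

## Working session

There is one attempt and no reset: what is moved stays moved. The work goes in short steps, Python scripts to look and compute and a shell command to move; the robot and the scene stay as the last step left them, time stands still between calls to the robot, and variables do not carry over. Pictures are saved under pics/ and viewed, and the job is handed in when it is done.

```bash
mkdir -p pics; ls
cat > h.py <<'E'
import numpy as np, cv2
from cell import robot
def K(c):
    f=200/np.tan(np.radians(c['vfov'])/2)
    return f
def proj(c,P):
    f=K(c);R,_=cv2.Rodrigues(np.array(c['rvec'],float));p=np.atleast_2d(P)@R.T+np.array(c['tvec'])
    s=p[:,:2]/p[:,2:];r2=(s**2).sum(1,keepdims=True);s=s*(1+c['k1']*r2)
    return s*f+[c['cx'],c['cy']]
def ray(c,uv):
    f=K(c);s=(np.array(uv,float)-[c['cx'],c['cy']])/f;d=s.copy()
    for _ in range(20): d=s/(1+c['k1']*(d**2).sum())
    R,_=cv2.Rodrigues(np.array(c['rvec'],float))
    o=-R.T@np.array(c['tvec']);v=R.T@np.array([d[0],d[1],1]);return o,v/np.linalg.norm(v)
def atz(c,uv,z):
    o,v=ray(c,uv);return o+v*(z-o[2])/v[2]
def tri(rs):
    A=np.zeros((3,3));b=np.zeros(3)
    for o,v in rs:
        M=np.eye(3)-np.outer(v,v);A+=M;b+=M@o
    return np.linalg.solve(A,b)
E
python3 - <<'E'
from h import *
s=robot.observe();print({k:np.round(v,3).tolist() for k,v in s.items()})
for n in ['scene','top','wrist']:
    im=robot.read_camera(n);cv2.imwrite(f'pics/{n}0.png',im[:,:,::-1]);print(n,{k:np.round(v,3).tolist() for k,v in robot.calibration(n).items()})
    for q in ['knob','chest','bolt_arm']:
        print(q,[(np.round(np.array(d['xy'])*[640,400],1).tolist(),round(d['p'],2)) for d in robot.find_in(n,q)[:3]])
E
```

```text
pics
{'time': 0.0, 'qpos': [0.961, 0.343, 1.525, 0.0, 1.275, -0.146], 'qvel': [0.0, 0.001, 0.0, 0.001, 0.001, 0.0], 'joint_efforts': [0.0, -43.125, -24.422, 0.072, 0.056, -0.0], 'tool_pos': [0.235, 0.469, 0.226], 'tool_rot': [-3.14, -0.0, 2.678], 'contact_force': [-0.325, 0.589, -0.323], 'torque': [-0.028, 0.004, -0.013], 'opening': 0.092}
scene {'vfov': 55.39, 'cx': 316.612, 'cy': 202.342, 'k1': -0.027, 'rvec': [2.019, -1.095, 0.551], 'tvec': [-0.591, 0.307, 0.638]}
knob [([297.3, 227.8], 0.2)]
chest [([297.3, 226.3], 0.98)]
bolt_arm [([280.3, 203.9], 0.42)]
top {'vfov': 42.97, 'cx': 318.075, 'cy': 207.468, 'k1': -0.003, 'rvec': [2.182, -2.133, 0.143], 'tvec': [-0.324, 0.615, 1.266]}
knob [([297.6, 239.1], 0.43)]
chest [([301.9, 219.4], 0.92)]
bolt_arm [([298.2, 241.5], 0.42)]
wrist {'vfov': 66.834, 'cx': 318.369, 'cy': 201.224, 'k1': -0.022, 'rvec': [-2.459, -1.52, -0.218], 'tvec': [-0.525, -0.035, 0.391]}
knob []
chest []
bolt_arm []
```

View pics/scene0.png

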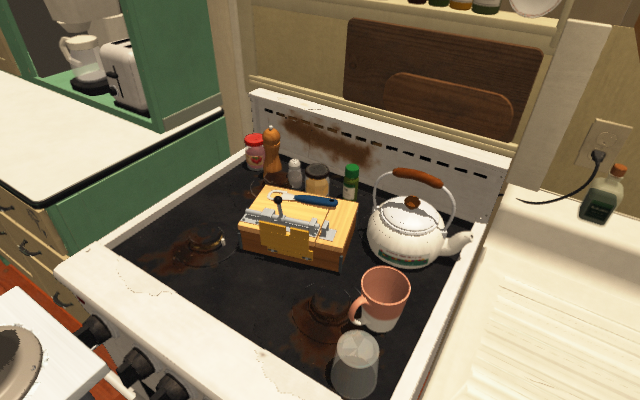

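View pics/top0.png

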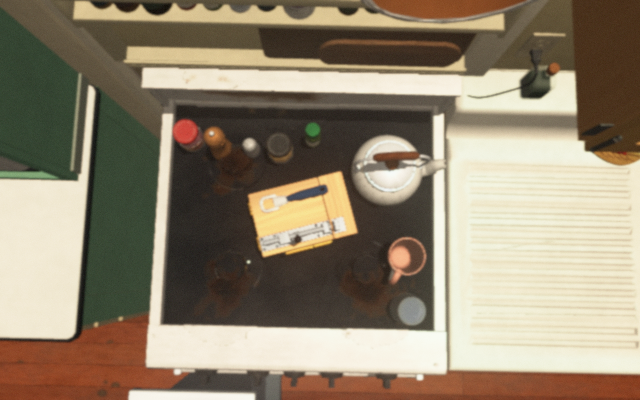

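The scene picture shows the chest at about (298,228), with the black knob near (278,200) and the brass catch on its front. In the top view the knob is near (297,239). Next I'll enlarge both.

Run:
```python
import cv2
a=cv2.imread('pics/scene0.png')[170:280,220:380];cv2.imwrite('pics/s0z.png',cv2.resize(a,None,fx=5,fy=5,interpolation=cv2.INTER_CUBIC))
a=cv2.imread('pics/top0.png')[160:270,230:380];cv2.imwrite('pics/t0z.png',cv2.resize(a,None,fx=5,fy=5,interpolation=cv2.INTER_CUBIC))
```

```text
(no output)
```

View pics/s0z.png

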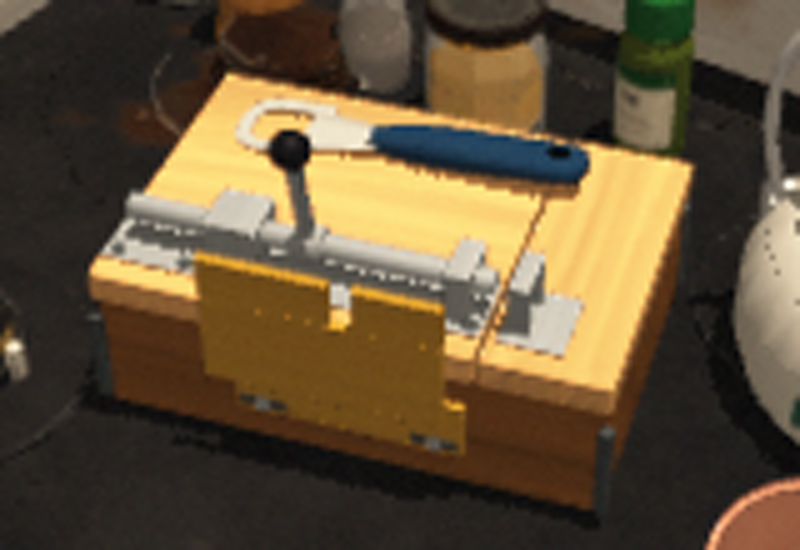

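View pics/t0z.png

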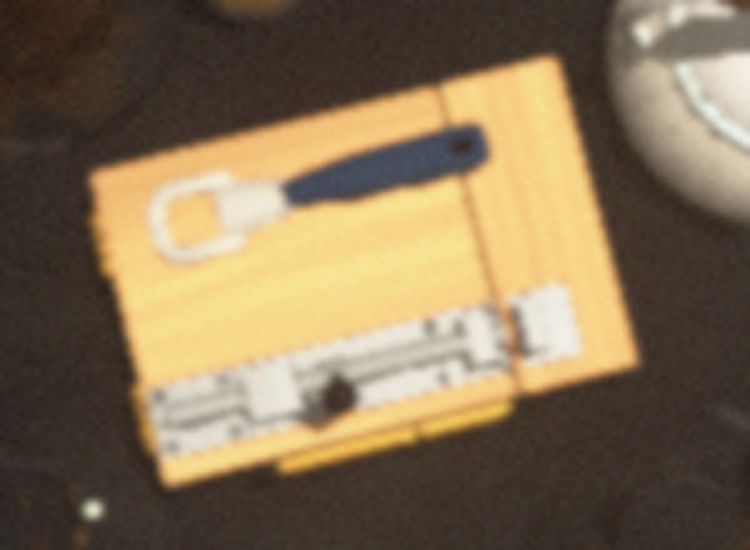

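```bash
cat > fit.py <<'E'
from h import *
from scipy.optimize import least_squares
T=robot.calibration('top');S=robot.calibration('scene')
loc=np.array([[80,120,85],[80,-120,85],[-80,-120,85],[-80,120,85.]])/1e3
t=np.array([[248.4,194],[342,171],[357.6,233],[263.6,257.4]]);s=np.array([[266,184.4],[358.4,202.6],[342,252.4],[238,223]])
def W(p,L):
    c,si=np.cos(p[2]),np.sin(p[2]);L=np.atleast_2d(L)
    return np.c_[p[0]+c*L[:,0]-si*L[:,1],p[1]+si*L[:,0]+c*L[:,1],L[:,2]]
def res(p): return np.r_[(proj(T,W(p,loc))-t).ravel(),(proj(S,W(p,loc))-s).ravel()]
r=least_squares(res,[.55,.2,0.2])
p=r.x
if __name__=='__main__':
    print(p,np.degrees(p[2]));print(np.round(r.fun.reshape(-1,2),1))
    kt=np.array([230+335/5,160+395/5]);ks=np.array([220+290/5,170+150/5])
    k=tri([ray(T,kt),ray(S,ks)]);print('knob',k, proj(T,k)-kt,proj(S,k)-ks)
    c,si=np.cos(p[2]),np.sin(p[2]);R=np.array([[c,si],[-si,c]])
    print('knob chest',R@(k[:2]-p[:2]),k[2])
    # notch: plane x=-86.5 in chest
    for uv in [(340,290),(328,280),(352,287)]:
        o,v=ray(S,np.array([220+uv[0]/5,170+uv[1]/5]))
        n=np.array([c,si,0]);tt=(n@(np.r_[p[:2],0])-.089-n@o)/(n@v);P=o+tt*v
        print('notch chest',R@(P[:2]-p[:2]),P[2])
    o,v=ray(T,np.array([230+415/5,160+432/5]));P=o+v*(.116-o[2])/v[2];print('notch top',R@(P[:2]-p[:2]))
    for a in [[-86.5,40,116],[-86.5,-60,116],[-50,34,103],[-50,34,167]]:
        w=W(p,np.array(a)/1e3);print(a,w,(proj(S,w)-[220,170])*5,(proj(T,w)-[230,160])*5)
E
python3 fit.py
```

```text
[ 0.5995628  -0.27271131  0.26153145] 14.984648155559961
[[ 0.1  0.3]
 [ 0.   0.9]
 [ 0.2  0.9]
 [-0.7 -0.4]
 [ 0.3 -0. ]
 [ 1.1  0.8]
 [ 0.6 -3.3]
 [-0.8  1.3]]
knob [ 0.53241795 -0.263027    0.16324022] [[ 0.14154139 -0.11262273]] [[-0.20299634  0.0154403 ]]
knob chest [-0.06235763  0.02671599] 0.16324022308696992
notch chest [-0.089      -0.00441069] 0.11770707057939378
notch chest [-0.089       0.00072399] 0.12174892671589166
notch chest [-0.089      -0.00977444] 0.12090643864130235
notch top [-0.08545109 -0.00517042]
[-86.5, 40, 116] [[ 0.50566181 -0.25643697  0.116     ]] [[243.00667868 266.4605416 ]] [[323.82039523 456.51085577]]
[-86.5, -60, 116] [[ 0.53151784 -0.35303648  0.116     ]] [[470.34336297 318.54049498]] [[526.48989533 407.04025757]]
[-50, 34, 103] [[ 0.542472   -0.25279549  0.103     ]] [[290.80207159 239.32032181]] [[319.48983283 381.47262262]]
[-50, 34, 167] [[ 0.542472   -0.25279549  0.167     ]] [[283.55035879 122.18743739]] [[313.81525235 371.58272362]]
```

```bash
sed -i 's/\[342,252.4\],\[238,223\]/[342.4,247.6],[238,222]/' fit.py; python3 fit.py
python3 - <<'E'
from h import *
s=robot.observe();c=robot.calibration('wrist')
R,_=cv2.Rodrigues(np.array(c['rvec']));o=-R.T@np.array(c['tvec']);d=o-s['tool_pos'];y=s['tool_rot'][2]
tx=np.array([np.cos(y),np.sin(y),0]);ty=np.array([np.sin(y),-np.cos(y),0])
print('cam in tool',d@tx,d@ty,-d[2],'view',R[2]@tx,R[2]@ty,-R[2][2])
E
```

```text
[ 0.60128175 -0.27172647  0.2669063 ] 15.292604618889483
[[-0.4 -0.1]
 [-0.6  0. ]
 [-0.1 -0.1]
 [-0.9 -0.9]
 [ 0.2 -0.4]
 [ 1.   0.1]
 [ 0.5  0.6]
 [-0.6  2. ]]
knob [ 0.53241795 -0.263027    0.16324022] [[ 0.14154139 -0.11262273]] [[-0.20299634  0.0154403 ]]
knob chest [-0.06413096  0.02655416] 0.16324022308696992
notch chest [-0.089      -0.00363301] 0.11581890219524738
notch chest [-0.089       0.00150837] 0.11990198303831578
notch chest [-0.089      -0.00900432] 0.11900174506053895
notch top [-0.08739548 -0.00520766]
[-86.5, 40, 116] [[ 0.50729464 -0.25595706  0.116     ]] [[244.52739941 263.89497978]] [[322.91353209 453.06944091]]
[-86.5, -60, 116] [[ 0.5336695  -0.35241621  0.116     ]] [[471.9361715  314.95787937]] [[525.27863665 402.53060972]]
[-50, 34, 103] [[ 0.54408472 -0.25211779  0.103     ]] [[291.79753072 236.76294091]] [[318.18827976 378.12482667]]
[-50, 34, 167] [[ 0.54408472 -0.25211779  0.167     ]] [[284.60876831 119.70237085]] [[312.44410551 368.05508899]]
cam in tool 0.0769292929584288 -7.783488811614784e-05 -0.15796240404483897 view -0.2815915899945062 0.00023323578321224694 0.9595343256212544
```

```bash
python3 -m pendant '[[[-20,-10,-5],-4],[[-55,-30,-10],-8],[[-90,-50,-15],-12],[[-125,-70,-20],-16],[[-160,-90,-20],-20],[[-195,-110,-20],-25],[[-230,-130,-20],-30],[[-265,-150,-20],-34],[[-300,-170,-20],-38],[[-335,-190,-20],-42]]' 0.5 5
python3 - <<'E'
from h import *
s=robot.observe();print({k:np.round(v,3).tolist() for k,v in s.items()})
y=s['tool_rot'][2];d=np.array([.5324,-.263,.20])-s['tool_pos'];print(d@[np.cos(y),np.sin(y),0],d@[np.sin(y),-np.cos(y),0],-d[2],np.degrees(y))
E
```

```text
time: 1.43
tool_pos: [0.4502, 0.1479, 0.247]
tool_rot: [3.142, 0.001, -2.869]
contact_force: [1.9, 0.6, -0.1]
opening: 0.0463
{'time': 1.433, 'qpos': [0.155, 0.231, 1.623, 0.0, 1.287, -1.688], 'qvel': [-0.963, 0.214, -0.283, 0.003, 0.062, -1.785], 'joint_efforts': [4.003, -39.793, -22.884, -0.211, 0.205, 2.336], 'tool_pos': [0.45, 0.148, 0.247], 'tool_rot': [3.142, 0.001, -2.869], 'contact_force': [1.922, 0.572, -0.071], 'torque': [0.086, -0.067, 0.051], 'opening': 0.046}
0.03149281746563055 -0.4178645753847357 0.04698844622750381 -164.37936334011349
```

```bash
python3 -m pendant '[[[3,-38,0],0],[[6,-79,0],0],[[9,-120,0],0],[[12,-161,0],0],[[15,-202,0],0],[[18,-243,5],0],[[21,-284,10],0],[[24,-325,15],0],[[28,-366,20],0],[[31,-400,20],0]]'; python3 -m pendant '[[[0,-18,0],0],[[0,-18,0],0],[[0,-18,0],0]]';python3 - <<'E'
from h import *
s=robot.observe();y=s['tool_rot'][2];print(s['tool_pos'],s['contact_force'],y)
c=robot.calibration('wrist');im=robot.read_camera('wrist');cv2.imwrite('pics/w1.png',im[:,:,::-1])
print([(np.round(np.array(d['xy'])*[640,400],1).tolist(),round(d['p'],2)) for d in robot.find_in('wrist','knob')[:3]])
print(proj(c,[.5324,-.263,.163]))
d=np.array([.5324,-.263,.163])-s['tool_pos'];print(d@[np.cos(y),np.sin(y),0],d@[np.sin(y),-np.cos(y),0],-d[2],np.degrees(y))
E
```

```text
time: 2.27
tool_pos: [0.5277, -0.2484, 0.2258]
tool_rot: [3.141, -0.0, -2.87]
contact_force: [0.9, 0.0, -0.2]
opening: 0.0458
time: 2.52
tool_pos: [0.5322, -0.2665, 0.225]
tool_rot: [3.14, -0.001, -2.872]
contact_force: [0.9, 0.9, -0.1]
opening: 0.046
[ 0.53217068 -0.26649381  0.22502661] [ 0.919396    0.87490499 -0.10553037] -2.8720599759857777
[([320.5, 218.1], 0.63)]
[[321.75518735 217.93932732]]
-0.0011513772513428477 0.0033065993641337673 0.06202661119318992 -164.55691513242962
```

View pics/w1.png

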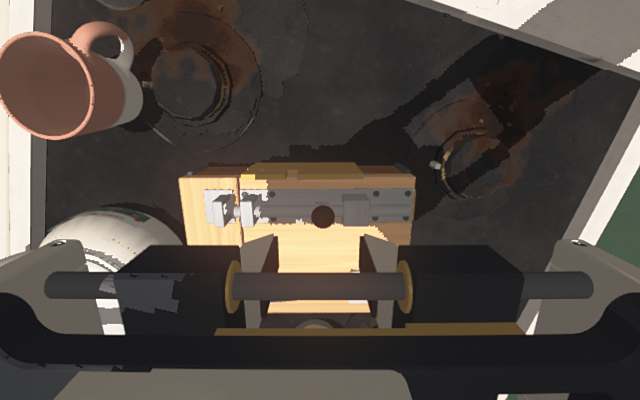

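The wrist picture shows the knob at (322,216) between the open fingers, matching my projection of (322,218). Descending and gripping it.

```bash
python3 -m pendant '[[[-1,3,20],0],[[-1,3,40],0],[[-1,3,60],0],[[-1,3,75],0],[[-1,3,81],0],[[-1,3,81],0],[[-1,3,81],0]]'; python3 -m pendant '[[[0,0,0],0],[[0,0,0],0],[[0,0,0],0],[[0,0,0],0],[[0,0,0],0],[[0,0,0],0]]' 0.1 12
python3 - <<'E'
from h import *
from fit import p
s=robot.observe();print(s['contact_force'])
for n in ['wrist','scene']:
    im=robot.read_camera(n);
    if n=='scene': im=cv2.resize(im[150:280,200:380],None,fx=4,fy=4,interpolation=2)
    cv2.imwrite(f'pics/{n}2.png',im[:,:,::-1])
c,si=np.cos(p[2]),np.sin(p[2]);R=np.array([[c,si],[-si,c]]);t=s['tool_pos'];print('grasp chest',R@(t[:2]-p[:2]),t[2]+.019,s['opening'])
E
```

```text
time: 3.2
tool_pos: [0.5328, -0.2608, 0.1456]
tool_rot: [3.14, 0.0, -2.868]
contact_force: [-0.2, 0.2, 0.0]
opening: 0.0461
time: 3.7
tool_pos: [0.5331, -0.2612, 0.1461]
tool_rot: [3.142, 0.001, -2.869]
contact_force: [-0.2, -0.6, 3.2]
opening: 0.0164
[-0.17652899 -0.59624749  3.24916612]
grasp chest [-0.06302377  0.02816463] 0.16506213878726977 0.016420353969035895
```

View pics/scene2.png

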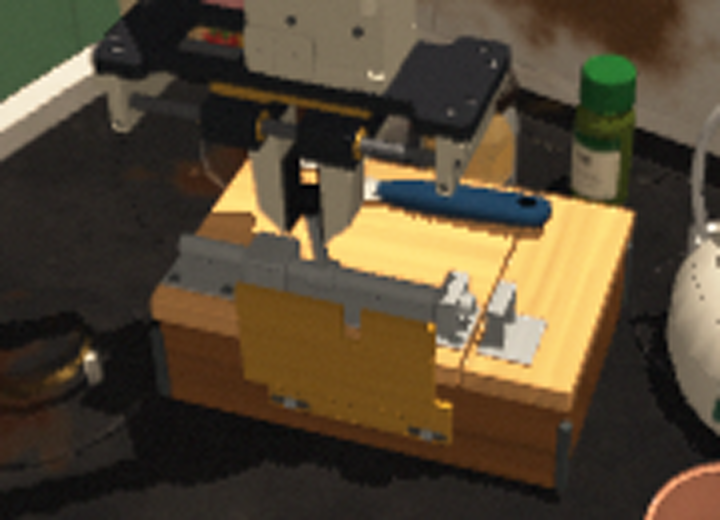

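```bash
cat > st.py <<'E'
from h import *
from fit import p
s=robot.observe();c,si=np.cos(p[2]),np.sin(p[2]);R=np.array([[c,si],[-si,c]]);t=s['tool_pos'];g=R@(t[:2]-p[:2])*1e3;z=t[2]*1e3+19
f=np.array(s['contact_force']);print('t %.2f grasp chest'%s['time'],g.round(2),round(z,2),'ang',np.arctan2(-50-g[0],z-103).round(3),'rad',np.hypot(-50-g[0],z-103).round(1),'travel',34-g[1].round(2),'F chest',(R@f[:2]).round(2),f[2].round(2),'op',s['opening'])
E
python3 -m pendant '[[[0,-3,0],0],[[0,-7,0],0],[[0,-11,0],0],[[0,-15,0],0],[[0,-19,0],0],[[0,-23,0],0],[[0,-27,0],0],[[0,-27,0],0],[[0,-27,0],0]]'; python3 st.py
```

```text
time: 4.55
tool_pos: [0.5405, -0.2881, 0.1461]
tool_rot: [-3.14, 0.001, -2.869]
contact_force: [-0.0, -1.5, 1.7]
opening: 0.0166
t 4.55 grasp chest [-62.97   0.21] 165.06 ang 0.206 rad 63.4 travel 33.79 F chest [-0.44 -1.46] 1.68 op 0.016638377076076887
```

```bash
python3 -m pendant '[[[6,0,1.5],0],[[12,0,3.7],0],[[17.5,0,6.5],0],[[23,0,9.8],0],[[28,0,13.5],0],[[33,0,18],0],[[37,0,22.8],0],[[41,0,28],0],[[41,0,28],0],[[41,0,28],0]]'; python3 st.py
python3 - <<'E'
from h import *
im=robot.read_camera('scene');im=cv2.resize(im[150:280,200:380],None,fx=4,fy=4,interpolation=2);cv2.imwrite('pics/s3.png',im[:,:,::-1])
im=robot.read_camera('wrist');cv2.imwrite('pics/w3.png',im[:,:,::-1])
E
```

```text
time: 5.38
tool_pos: [0.5004, -0.299, 0.1176]
tool_rot: [-3.141, -0.0, -2.869]
contact_force: [0.4, 0.5, -0.6]
opening: 0.0167
t 5.38 grasp chest [-104.51    0.25] 136.58 ang 1.019 rad 64.0 travel 33.75 F chest [0.56 0.39] -0.64 op 0.016693182176297505
```

View pics/s3.png

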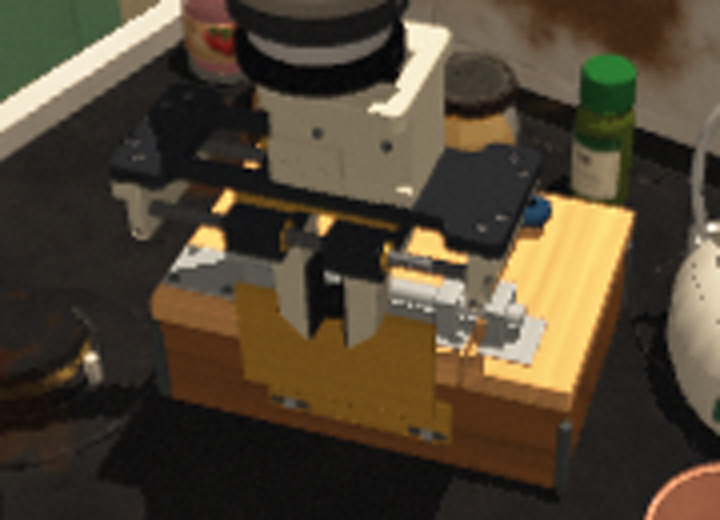

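View pics/w3.png

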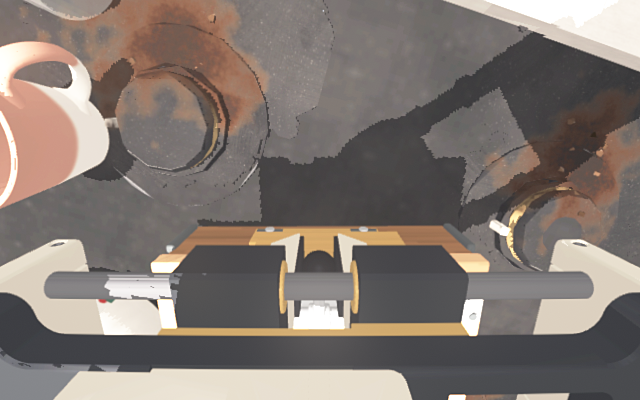

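```bash
python3 -m pendant '[[[1.8,0,3],0],[[3.4,0,6],0],[[3.4,0,6],0]]'; python3 st.py;  python3 -m pendant '[[[0.5,0,1.3],0],[[1,0,2.6],0],[[1,0,2.6],0],[[1,0,2.6],0]]'; python3 st.py
```

```text
time: 5.73
tool_pos: [0.4971, -0.2999, 0.1115]
tool_rot: [-3.141, -0.0, -2.869]
contact_force: [0.8, -1.0, -1.3]
opening: 0.0167
t 5.73 grasp chest [-107.89    0.3 ] 130.46 ang 1.128 rad 64.1 travel 33.7 F chest [ 0.52 -1.18] -1.28 op 0.01667902146454152
time: 6.07
tool_pos: [0.4961, -0.3003, 0.1088]
tool_rot: [-3.141, -0.001, -2.869]
contact_force: [0.1, -0.2, 0.1]
opening: 0.0165
t 6.07 grasp chest [-109.03    0.21] 127.81 ang 1.173 rad 64.0 travel 33.79 F chest [ 0.01 -0.2 ] 0.14 op 0.01653440052685601
```

```bash
python3 -m pendant '[[[0.4,0,1.1],0],[[0.8,0,2.2],0],[[0.8,0,2.2],0],[[0.8,0,2.2],0]]'; python3 st.py
```

```text
time: 6.4
tool_pos: [0.4952, -0.3005, 0.1065]
tool_rot: [-3.141, -0.001, -2.869]
contact_force: [-0.2, -2.3, -0.1]
opening: 0.0169
t 6.40 grasp chest [-109.93    0.18] 125.5 ang 1.212 rad 64.0 travel 33.82 F chest [-0.81 -2.16] -0.12 op 0.01692975434026299
```

Run:
```python
from h import *
from fit import W,p
for n,(a,b,c_,d) in {'scene':(190,250,250,320),'wrist':(200,340,230,410),'top':(200,290,250,370)}.items():
    im=robot.read_camera(n);k=robot.calibration(n)
    print(n,proj(k,W(p,[[-.10993,0.0002,.1255]])),[(np.round(np.array(d['xy'])*[640,400],1).tolist(),round(d['p'],2)) for d in robot.find_in(n,'knob')[:3]])
    z=cv2.resize(im[a:b,c_:d],None,fx=700/(d-c_),fy=700/(d-c_),interpolation=2)[:600];cv2.imwrite(f'pics/{n}4.png',z[:,:,::-1])
```

```text
scene [[282.37581255 230.6505116 ]] [([381.6, 299.5], 0.64), ([284.0, 228.0], 0.57)]
wrist [[317.24368192 268.56929246]] [([317.9, 267.9], 0.77)]
top [[313.06387612 255.97578681]] []
```

View pics/scene4.png

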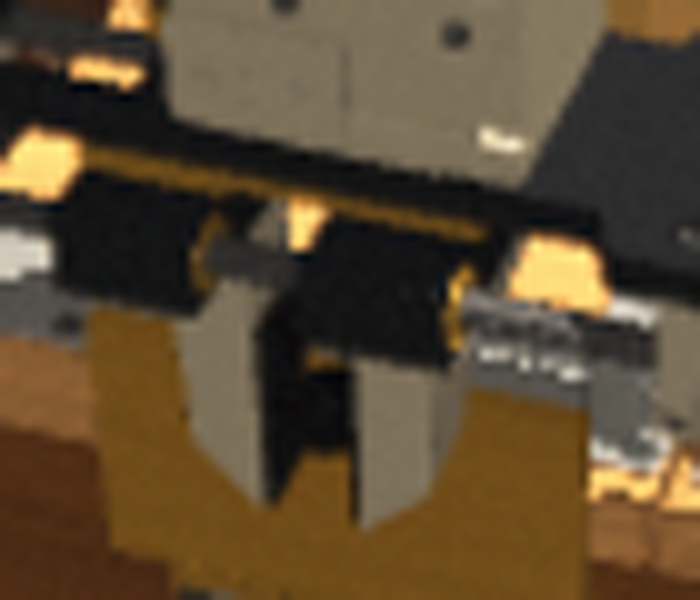

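View pics/wrist4.png

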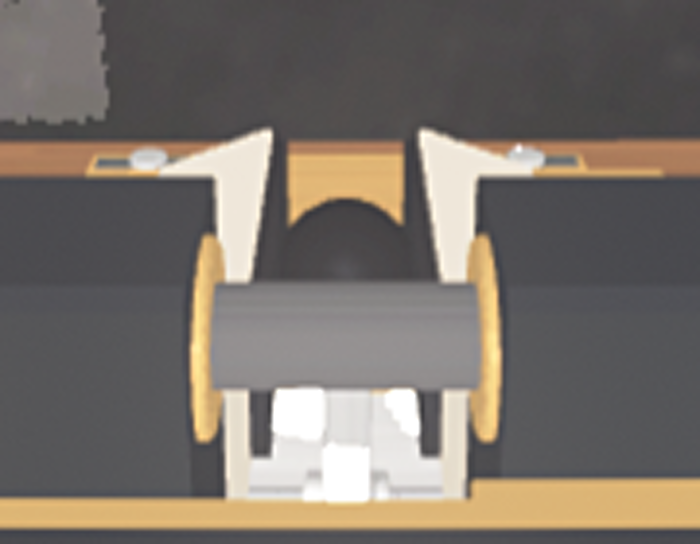

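View pics/top4.png

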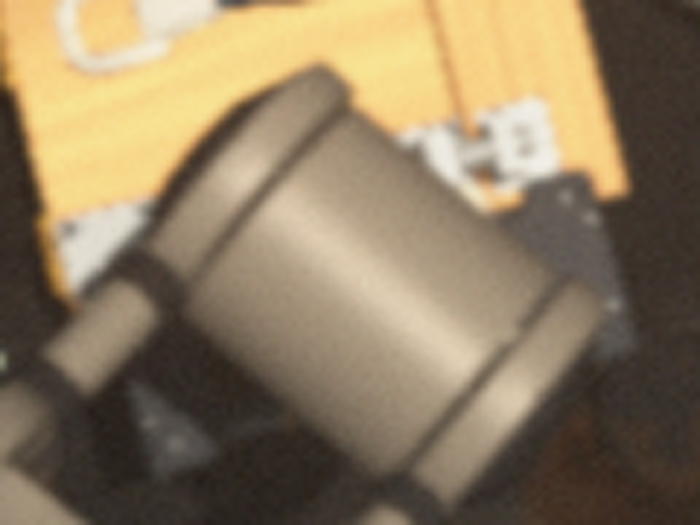

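```bash
python3 -m pendant '[[[0.3,0,0.8],0],[[0.6,0,1.7],0],[[0.6,0,1.7],0],[[0.6,0,1.7],0]]'; python3 st.py; python3 -m pendant '[[[0,0,0],0],[[0,0,0],0]]'; python3 st.py
```

```text
time: 7.03
tool_pos: [0.4946, -0.3007, 0.1048]
tool_rot: [-3.141, -0.001, -2.869]
contact_force: [-0.7, -1.2, 0.8]
opening: 0.0168
t 7.03 grasp chest [-110.55    0.17] 123.8 ang 1.24 rad 64.0 travel 33.83 F chest [-0.98 -0.99] 0.75 op 0.01684907919396667
time: 7.2
tool_pos: [0.4946, -0.3007, 0.1048]
tool_rot: [-3.141, -0.001, -2.869]
contact_force: [1.4, -1.5, 0.6]
opening: 0.0165
t 7.20 grasp chest [-110.52    0.15] 123.83 ang 1.239 rad 64.0 travel 33.85 F chest [ 0.9  -1.83] 0.59 op 0.016509573722771488
```

```bash
python3 -m pendant '[[[0.4,0,1.2],0],[[0.6,0,1.8],0],[[0.6,0,1.8],0]]'; python3 st.py
python3 - <<'E'
from h import *
im=robot.read_camera('wrist');cv2.imwrite('pics/w5.png',cv2.resize(im[220:330,240:400],None,fx=5,fy=5,interpolation=2)[:,:,::-1])
E
```

```text
time: 7.45
tool_pos: [0.494, -0.3009, 0.1029]
tool_rot: [-3.141, -0.001, -2.869]
contact_force: [0.1, -0.7, 1.6]
opening: 0.0166
t 7.45 grasp chest [-111.15    0.14] 121.88 ang 1.271 rad 64.0 travel 33.86 F chest [-0.1  -0.73] 1.56 op 0.016571955147067677
```

View pics/w5.png

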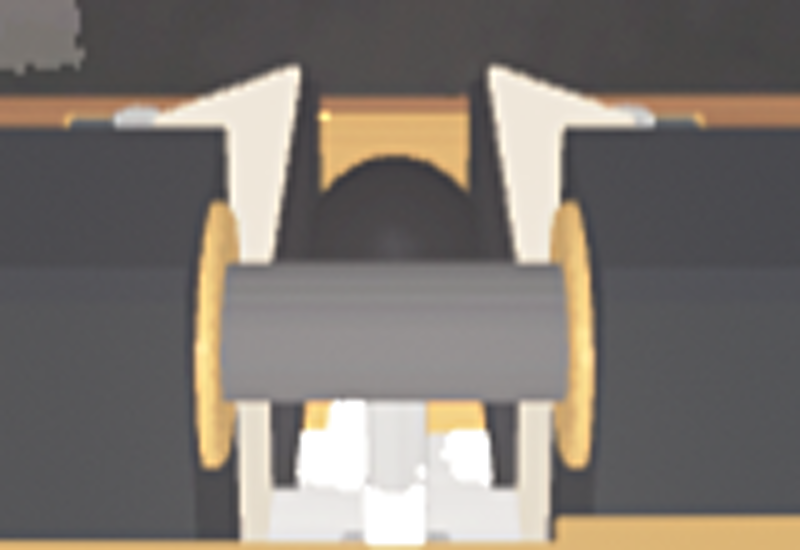

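The wrist picture shows brass on both sides of the arm, at about (318,412) and (455,415). The arm (370–425) sits between them, near the right side of a gap of roughly 335–428. So it is already in the notch but off-centre, which fits the near-zero force. I'll centre it by about 1.5 mm and check the forces.

```bash
python3 -m pendant '[[[0,-0.8,0],0],[[0,-1.5,0],0],[[0,-1.5,0],0],[[0,-1.5,0],0]]'; python3 st.py; python3 -m pendant '[[[0.3,0,1],0],[[0.7,0,2.3],0],[[0.7,0,2.3],0]]'; python3 st.py
python3 - <<'E'
from h import *
im=robot.read_camera('wrist');cv2.imwrite('pics/w6.png',cv2.resize(im[220:330,240:400],None,fx=5,fy=5,interpolation=2)[:,:,::-1])
E
```

```text
time: 7.83
tool_pos: [0.4943, -0.302, 0.1027]
tool_rot: [3.141, -0.001, -2.869]
contact_force: [-0.4, 1.9, -0.3]
opening: 0.0162
t 7.83 grasp chest [-111.22   -1.  ] 121.67 ang 1.275 rad 64.0 travel 35.0 F chest [0.07 1.92] -0.34 op 0.016245245989233624
time: 8.08
tool_pos: [0.4935, -0.3022, 0.1001]
tool_rot: [3.141, -0.001, -2.869]
contact_force: [-0.2, 1.1, 0.3]
opening: 0.0166
t 8.08 grasp chest [-111.99   -0.95] 119.06 ang 1.317 rad 64.0 travel 34.95 F chest [0.09 1.09] 0.28 op 0.01663801031223895
```

View pics/w6.png

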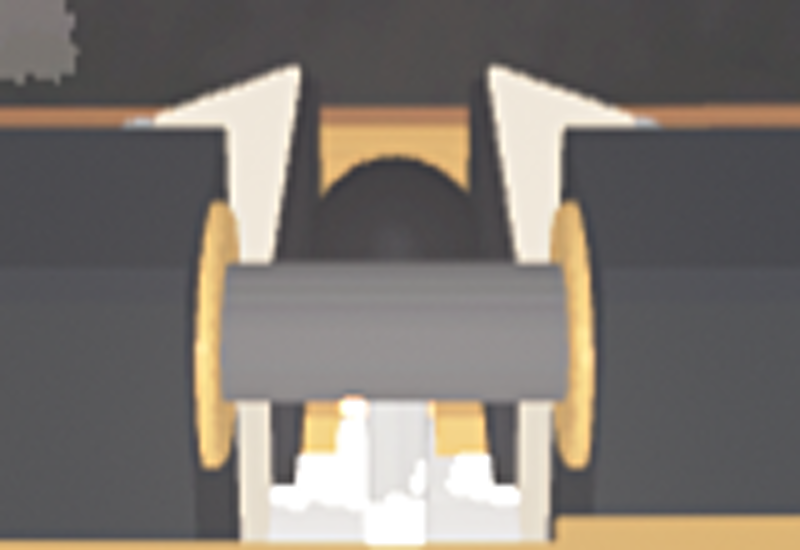

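```bash
python3 -m pendant '[[[0.4,0,1.7],0],[[0.8,0,3.4],0],[[0.8,0,3.4],0]]'; python3 st.py; python3 -m pendant '[[[0.2,0,1.5],0],[[0.4,0,3],0],[[0.4,0,3],0]]'; python3 st.py
```

```text
time: 8.38
tool_pos: [0.4927, -0.3024, 0.0964]
tool_rot: [3.141, -0.001, -2.869]
contact_force: [-0.5, 0.1, -0.5]
opening: 0.0167
t 8.38 grasp chest [-112.84   -0.98] 115.36 ang 1.377 rad 64.0 travel 34.98 F chest [-0.43  0.18] -0.54 op 0.01667342275678802
time: 8.63
tool_pos: [0.4922, -0.3026, 0.093]
tool_rot: [3.141, -0.002, -2.869]
contact_force: [0.5, 0.8, -0.7]
opening: 0.0161
t 8.63 grasp chest [-113.39   -0.98] 112.03 ang 1.429 rad 64.0 travel 34.98 F chest [0.73 0.68] -0.68 op 0.016118284033552092
```

```bash
python3 -m pendant '[[[0.3,0,2.5],0],[[0.5,0,5],0],[[0.6,0,7.5],0],[[0.6,0,8.5],0],[[0.6,0,8.5],0],[[0.6,0,8.5],0]]'; python3 st.py;  python3 -m pendant '[[[0,0,0],0],[[0,0,0],0],[[0,0,0],0],[[0,0,0],0]]' 0.36; python3 st.py
python3 - <<'E'
from h import *
im=robot.read_camera('scene');im=cv2.resize(im[170:280,220:360],None,fx=5,fy=5,interpolation=2);cv2.imwrite('pics/s7.png',im[:,:,::-1])
E
```

```text
time: 9.13
tool_pos: [0.4915, -0.3028, 0.0843]
tool_rot: [3.14, -0.002, -2.869]
contact_force: [0.6, 0.0, -0.7]
opening: 0.0167
t 9.13 grasp chest [-114.06   -0.98] 103.33 ang 1.566 rad 64.1 travel 34.98 F chest [ 0.61 -0.14] -0.71 op 0.01665241733317992
time: 9.47
tool_pos: [0.4916, -0.3028, 0.0844]
tool_rot: [3.141, -0.002, -2.869]
contact_force: [-0.3, -0.1, -0.4]
opening: 0.0323
t 9.47 grasp chest [-114.02   -1.  ] 103.39 ang 1.565 rad 64.0 travel 35.0 F chest [-0.36 -0.02] -0.42 op 0.03232736110719538
```

View pics/s7.png

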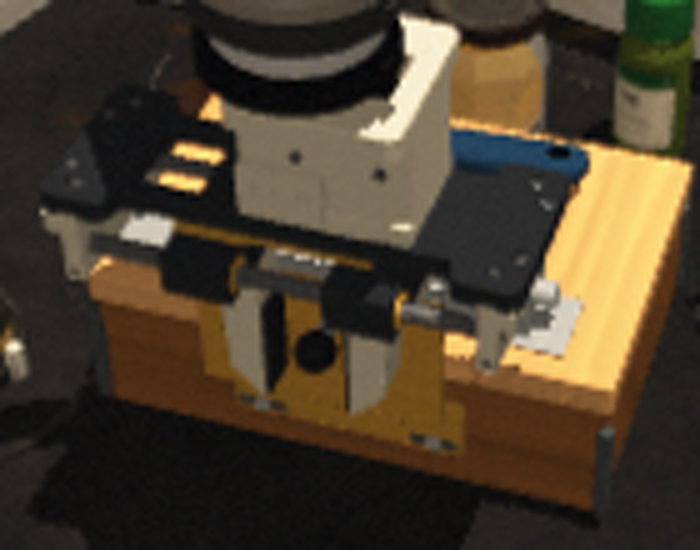

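The knob stands level at (315,352), free between the opened fingers. Retreating straight up.

```bash
python3 -m pendant '[[[0,0,-6],0],[[0,0,-15],0],[[0,0,-30],0],[[0,0,-50],0],[[0,0,-75],0],[[0,0,-100],0],[[10,0,-120],0],[[40,0,-130],0],[[70,0,-130],0],[[100,30,-130],0]]';python3 -m pendant '[[[0,40,0],0],[[0,80,0],0],[[0,120,0],0],[[0,155,0],0],[[0,180,0],0],[[0,180,0],0],[[0,180,0],0]]'
python3 - <<'E'
from h import *
from fit import W,p
for n in ['scene','top']:
    im=robot.read_camera(n);k=robot.calibration(n);print(n,[(np.round(np.array(d['xy'])*[640,400],1).tolist(),round(d['p'],2)) for d in robot.find_in(n,'knob')[:2]],proj(k,W(p,[[-.114,-.001,.103]])))
    z=im[170:280,220:360] if n=='scene' else im[160:280,230:380];cv2.imwrite(f'pics/{n}8.png',cv2.resize(z,None,fx=5,fy=5,interpolation=2)[:,:,::-1])
E
```

```text
time: 10.35
tool_pos: [0.3883, -0.3049, 0.2162]
tool_rot: [-3.137, 0.0, -2.87]
contact_force: [-0.4, -0.2, 0.8]
opening: 0.0328
time: 10.93
tool_pos: [0.3402, -0.131, 0.2165]
tool_rot: [-3.135, 0.002, -2.868]
contact_force: [0.1, -0.3, 0.3]
opening: 0.0329
scene [([289.0, 231.1], 0.6)] [[282.64404432 240.22175746]]
top [] [[313.98420814 257.80128972]]
```

View pics/scene8.png

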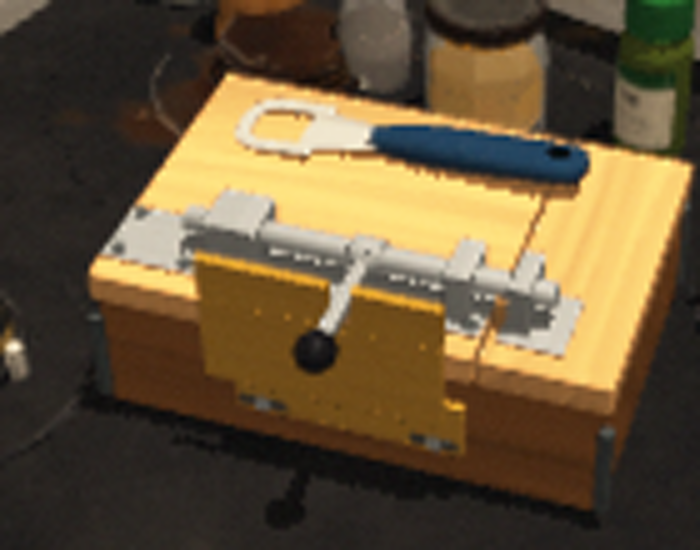

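View pics/top8.png

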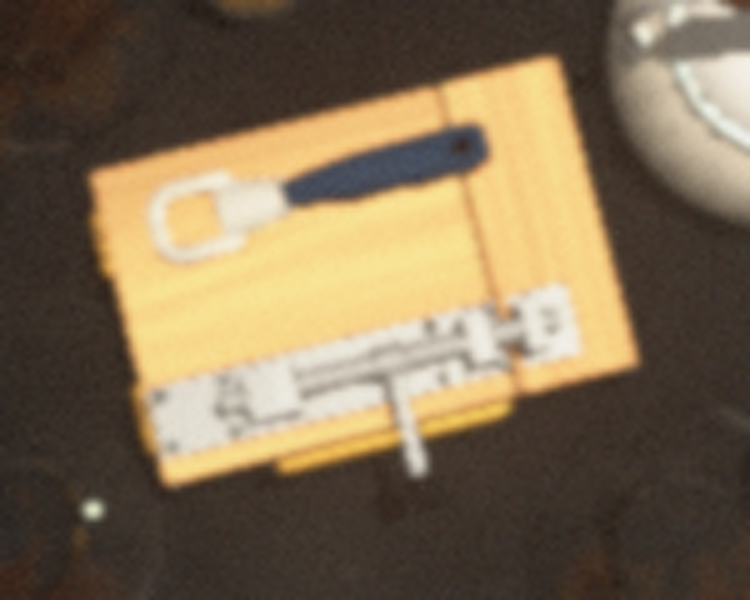

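The scene picture shows the rod end through the keeper at (535,285). The handle lies down in the notch with the knob at zoomed (316,350), which is image (283.2,240). A level handle projects to (282.6,240.2). The bystanders have not moved. Handing in.

```bash
python3 -c "
from cell import robot
print(robot.observe()['contact_force']);print(robot.hand_in())"
```

```text
[ 0.22212502 -0.39420559 -0.05025647]
the job is handed in; nothing more can be done
None
```

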